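# Snap the concertina rest into its leaning socket

## Robot

A 6-joint arm with a two-finger parallel gripper is mounted at the origin on the work surface. World frame = base frame: x ahead of the robot, y to its left, z up, the work surface at z = 0. Lengths are in m, angles in rad, forces in N, time in s.
With the tool pointing down it reaches from about 0.4 to 0.825 m from the base axis. Payload 7 kg.
Tool frame: the origin (TCP) lies midway between the tips of the shut fingers; the grasp point (between the pads) lies 19 mm behind it; z points along the fingers, y is the direction in which the jaws open and shut (so a half turn about z gives the same grasp; the last joint's range is limited). The gripper opens to 85 mm and grips with 20 to 120 N. Pads are 22 mm wide; open, the fingers measure 114 mm over their backs; the gripper's body (76 mm by 85 mm) begins 54 mm behind the grasp point. The pads swing forward as they close: fully open they stand 13 mm farther back than shut.
Start: joints at [1.589, 0.359, 0.012, 0, -1.224, -0.288], TCP at [0.18, 0.651, 0.231] pointing down, gripper open.
Joint ranges: [-3.07, 3.07], [-1.43, 2.12], [-1.02, 1.25], [-3.03, 1.67], [-3.05, -0], [-3.03, 3.03]. Speed limits (rad/s): [2.39, 2.39, 3.01, 3.14, 3.14, 3.14].

## Interface

Orientations are given as [roll, pitch, yaw] about the fixed x, y, z axes, in that order (R = Rz(yaw) Ry(pitch) Rx(roll)).
In Python, from rig import bot gives the robot as it stands.
- The arm moves only by the shell command python3 -m jog 'ROWS'. ROWS is JSON, a list of rows, each an object of numbers: "wx", "wy", "wz": the turn, a rotation vector about the tool's x, y, z in rad; "dx", "dy", "dz": the shift along the tool's x, y, z in m; "fingers": the finger opening in m, from 0 to 0.0854. In form: [{"wx": .., "wy": .., "wz": .., "dx": .., "dy": .., "dz": .., "fingers": ..}, ...]. A call has exactly 5 rows; each row shifts and turns the commanded pose from where the row before left it, along the tool's axes as they then stand; what a row does not reach is not made up. A row lasts 1/12 s, in which the tool goes at most 41.7 mm and 7.16 degrees, less where a joint would pass 70% of its speed; a pose out of reach is approached as far as the arm can. A call is refused whole if a number of a shift passes 0.0417 or a number of a turn 0.125, either way. A call with a gripper value outside its range is refused whole. The fingers move at their own pace and stop on an object; the grip force is fixed at half the most. Time passes only in rows, so rows that do not move let the fingers close, or fill a call up. It gives the time, the measured TCP pose, the force and the opening at its end, in the units of the state.
- bot.get_obs(): the state, without advancing time (a new reading comes with each control period).
- bot.snapshot(name): name is "scene" or "side" or "wrist"; returns a dict with "color" (384x512x3 uint8, red, green, blue), "depth" (384x512 float32, m along the optical axis (not along the pixel's ray), 0 where there is no reading), "K" (3x3 intrinsics, pixels), "distortion" ([k1, k2, p1, p2, k3] as OpenCV has them; the pictures are not rectified), "R" (3x3) and "t" (3): a world point X has camera coordinates R X + t. Camera axes: x right, y down, z forward; pixel columns grow to the right and rows downward; lengths in m; the calibration is good to about 2 mm. A picture is of the moment at which its call begins.
- bot.sign_off(): hands the job in, once; it reports no verdict.
Trained networks look in a picture, given as the dict that the camera call returned (one of the last four; its "shot" number tells which), for a name from the list of things; names that differ only in an ending like _2 or _b are one class to them, and where a whole thing is asked for, a point or a joint stands for the part that bears it (a point fixed in the world has none). Each returns a list of dicts, best first, with "confidence" (0 to 1); they miss things now and then, are a little off and sometimes report something else, mostly with a low value. They report only what shows in the picture. A call takes as long as a camera call.
- bot.silhouettes(picture, label): "pixels" (384x512 bool, what is visible of it) and "bbox" ([left, top, width, height] in pixels, round what is visible of it).
The state is a dict: "time": time; "q": joint angles; "dq": joint speeds; "effort": joint torques, N m; "position": TCP position; "ee_rot": TCP orientation; "ft_force": force on the tool from outside, world axes, zero at the start; "torque": the same for the moment, N m; "opening": opening from 0.0 (shut) to 1.0 (fully open).
Only numpy, scipy, OpenCV 4.12 (cv2) and the standard library are available. Lean on these libraries where they do the work, as an engineer would, in place of code of your own. Each camera call takes 0.05 s, during which the arm holds its last target. There are 200 camera calls.

## Task

Fit the rosewood T-shaped rest into the leaning brass socket tube on the iron stand: squeeze its two spring buttons flush, start the stem into the tube's mouth with them held in, then slide it gently on, without ramming it, until both buttons pop right out through the tube's side windows. Let go and leave it locked there, without disturbing the bevel gauge, the pitch pipe or the tin box.

Things in the scene. Friction and masses are not known exactly. Their poses are not given: they have to be found in the camera images.
- rest: Loose rosewood T-shaped rest (like a short crutch), brass-tipped, balancing at about x = +16 mm, 190 mm long, 0.28 kg, lying flat, +z up. Stem 36 mm wide (y), 26 high (z). Origin on the underside, midway along its two spring buttons. +x runs from tip to head: tip face at x = -50 mm, stem to x = +115, crossbar head x +115 to +140, 91 wide (y), 26 high. Turned over it fits just as well.
- stem_mid (a point): On the rest's stem axis, midway between the spring buttons: 13 mm above rest's origin, same axes. Each bone button (one on each y side) spans x -20 to +20 mm, z -8 to +8 mm about this point and stands 7 mm proud of the stem: 50 mm over both. Their ends are square: unless pressed in they butt against the tube's lip.
- neck (a point): On the rest's stem axis, x = +90 mm from stem_mid, same axes: middle of the part of the bare stem (neck, 36 mm wide) that stays outside the tube when the rest is locked; at least 45 mm of neck is then free between lip and head and can be gripped.
- bone_l (a joint): How far the spring button on the rest's +y side is pressed in, m: 0 = fully out (7 mm proud of the stem), 0.007 = flush with the stem. Sprung outward with 1.2 N when out, 3.5 N when flush; moves independently of the other.
- bone_r (a joint): The same for the spring button on the rest's -y side.
- tube (a joint): Lean of the brass tube, rad: how far its mouth end is raised above level, 0.44 to 0.75. The hinge is very stiff (holds 8 N m) and stays. Each side wall of the tube has a window, 44 mm long, 19 high, set at a depth that differs each time and is not given: its middle lies 42 to 60 mm inside the mouth. The solid wall from mouth to window keeps pressed buttons in.
- mouth (a point): Centre of the brass socket tube's mouth, on its axis. +x points out of the mouth along the axis (up and towards the robot's left), y level across, z upper normal. The stem goes in along -x, its axes parallel to these. Inside 38 mm wide (y), 28 high (z): 1 mm clearance all round. Walls 4 mm, depth 114 mm, open at the back; hinge 98 mm in.
- lip (a point): Centre of the outer rim of the mouth's flared lip, 6 mm out from mouth, same axes. From mouth to rim the opening widens by 4 mm on each y side and 5 mm above and below. The lip measures about 52 mm (y) by 44 mm (z) outside; fingers squeezing the buttons must stay outside. Once the buttons are in, sliding takes 4 to 15 N; the rest stops hard where they pop out.
- stand: Fixed iron stand of the tube, foot 130 mm (x) by 90 mm (y) by 16 mm high, origin at the centre of its underside. The tube's hinge is 50 mm to -x of the origin, 95 mm above the bench; the mouth points to the stand's +x and up. Cheeks 106 mm high.
- bevel_gauge: Bystander: steel bevel gauge lying flat, stock 125 x 24 x 12 mm, with a 150 mm blade swung out; origin under the middle of the stock. Leave alone.
- pitch_pipe: Bystander: brass pitch pipe lying flat, about 115 mm long, 32 mm wide, 28 mm high, along its x; origin underneath. Leave alone.
- tin_box: Bystander: black japanned tin box with a hinged lid, 100 x 140 mm, 60 mm high with a brass knob on top, standing fixed on the bench; origin under its centre. Leave alone.

How it is judged:
On the way:
1. the stem is started in the tube's mouth with both spring buttons pressed in and their front ends inside the tube (value of joint each of bone_l, bone_r above 0.0045 m and x of stem_mid in the frame of mouth below 0.015 m and y of stem_mid in the frame of mouth between -0.004 and 0.004 m and z of stem_mid in the frame of mouth between -0.006 and 0.006 m), for 0.1 s.
At the end, for the whole second after the job is handed in: The rest is in the tube, along its axis within 0.1 rad, 4 mm sideways and 6 mm up and down, with the middle of its buttons 37 to 65 mm inside the mouth; both spring buttons are out to within 1.5 mm of their full travel, through the windows; the rest is at rest and released (x of stem_mid in the frame of mouth between -0.065 and -0.037 m and y of stem_mid in the frame of mouth between -0.004 and 0.004 m and z of stem_mid in the frame of mouth between -0.006 and 0.006 m and angle between the x axis of rest and the x axis of mouth, either way round below 0.1 rad and value of joint each of bone_l, bone_r below 0.0015 m and linear speed of rest below 0.02 m/s); the robot touches nothing.
It fails at once if the bevel gauge is shifted by more than 20 mm (distance of bevel_gauge from where it was at the start of the episode above 0.02 m).
It fails at once if the pitch pipe is shifted by more than 20 mm (distance of pitch_pipe from where it was at the start of the episode above 0.02 m).
It fails at once if the robot presses on the tin box with more than 5 N (contact force between any of the arm, the fingers and tin_box above 5 N).
It fails at once if the rest is rammed: it presses on the tube and stand with more than 60 N (contact force between rest and stand above 60 N).
It also fails if it takes over 64 s, if anything falls off the work surface, if the arm or the gripper's body presses on something with over 40 N, if the wrist force passes 120 N, or if a joint passes its speed limit or range.

## Working session

There is one attempt and no reset: what is moved stays moved. The work goes in short steps, Python scripts to look and compute and a shell command to move; the robot and the scene stay as the last step left them, time stands still between calls to the robot, and variables do not carry over. Pictures are saved under pics/ and viewed, about 8 in all and at most 12, crops included, and the job is handed in when it is done.

```bash
ls; mkdir -p pics; cat > h.py <<'E'
import numpy as np, cv2
from rig import bot
from scipy.spatial.transform import Rotation as Ro
def cloud(p, mask=None, lo=0.002):
    d=p["depth"]; m=d>0
    if mask is not None: m&=mask
    v,u=np.nonzero(m)
    n=cv2.undistortPoints(np.stack([u,v],1).astype(np.float64)[:,None],p["K"],np.array(p["distortion"]))[:,0]
    z=d[v,u]; C=np.c_[n*z[:,None],z]
    return (C-p["t"])@p["R"]
def save(p,n): cv2.imwrite(f"pics/{n}.png",np.ascontiguousarray(p["color"][...,::-1]))
E
python3 - <<'E'
from h import *
print(bot.get_obs())
ims=[]
for n in("scene","side"):
    p=bot.snapshot(n); ims.append(p["color"])
    np.savez(f"{n}.npz",**{k:np.array(v) for k,v in p.items()})
    print(n,"campos",-p["R"].T@p["t"])
    for l in("rest","tube","stand","bevel_gauge","pitch_pipe","tin_box"):
        for r in bot.silhouettes(p,l)[:2]:
            X=cloud(p,r["pixels"]); print(l,round(r["confidence"],2),r["bbox"],np.median(X,0).round(3),np.percentile(X,2,axis=0).round(3),np.percentile(X,98,axis=0).round(3))
            np.save(f"m_{n}_{l}.npy",r["pixels"]) if r is bot else None
cv2.imwrite("pics/a.png",cv2.resize(np.hstack(ims)[...,::-1],(800,300)))
E
```

```text
pics
{'time': 0.0, 'q': array([ 1.58907605e+00,  3.59405668e-01,  1.11041613e-02, -3.81684743e-04,
       -1.22411858e+00, -2.88091883e-01]), 'dq': array([-0.00076098, -0.00078409,  0.00014829,  0.00137139, -0.00011545,
       -0.00021831]), 'effort': array([ 1.04140476e-03, -5.83324742e+01,  2.93418682e+01,  6.93685591e+00,
       -6.00621031e-03,  1.85542547e-05]), 'position': array([0.17981266, 0.65012031, 0.23036558]), 'ee_rot': array([ 3.13993386e+00, -1.17372590e-04, -2.69942043e-01]), 'ft_force': array([-0.73875789,  1.01976416,  1.36735574]), 'torque': array([ 0.00537727,  0.036744  , -0.00595176]), 'opening': 0.9994202255008442}
scene campos [ 1.17550716 -0.79296362  0.95037253]
rest 0.84 [178.9, 197.6, 45.5, 41.4] [ 0.472 -0.168  0.025] [ 0.381 -0.193  0.001] [ 0.568 -0.113  0.029]
tube 0.68 [261.1, 138.2, 33.6, 28.1] [0.561 0.161 0.132] [0.515 0.143 0.097] [0.615 0.193 0.175]
stand 0.9 [253.6, 136.6, 39.6, 55.5] [0.564 0.155 0.059] [0.488 0.123 0.006] [0.611 0.204 0.17 ]
bevel_gauge 0.79 [315.2, 138.1, 29.8, 20.7] [0.657 0.437 0.013] [0.596 0.42  0.001] [0.706 0.499 0.021]
[... 185 characters left out ...]
 0.005] [ 0.684 -0.375  0.102]
side campos [ 0.4309373  -0.88450632  0.80112212]
rest 0.57 [190.1, 250.1, 82.5, 35.3] [ 0.46  -0.169  0.024] [ 0.377 -0.193  0.001] [ 0.56  -0.114  0.028]
tube 0.63 [226.2, 131.8, 42.8, 33.8] [0.551 0.159 0.134] [0.504 0.144 0.002] [0.612 0.386 0.173]
stand 0.79 [219.3, 134.9, 50.7, 62.8] [0.552 0.15  0.039] [0.481 0.124 0.004] [0.606 0.21  0.168]
bevel_gauge 0.68 [250.0, 121.5, 32.6, 18.8] [0.639 0.441 0.014] [0.586 0.42  0.001] [0.701 0.529 0.02 ]
pitch_pipe 0.64 [292.5, 201.2, 43.1, 17.3] [0.724 0.026 0.022] [ 0.664 -0.003 -0.   ] [0.77  0.074 0.031]
tin_box 0.69 [290.3, 321.8, 63.2, 59.0] [ 0.614 -0.442  0.06 ] [ 0.56  -0.491  0.   ] [ 0.677 -0.37   0.103]
```

View pics/a.png

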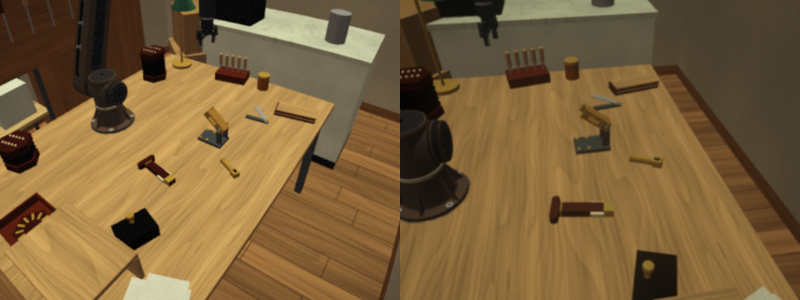

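The rest is at about scene (200,218), with its head to the left. The stand and tube are at about (273,165). I'll measure both more precisely from the clouds and a closer crop.

```bash
python3 - <<'E'
from h import *
ims=[]
for n in("scene","side"):
    p=bot.snapshot(n)
    for l in("rest","tube"):
        r=bot.silhouettes(p,l)[0]
        X=cloud(p,cv2.erode(r["pixels"].astype(np.uint8),np.ones((2,2)))>0)
        if l=="rest": X=X[X[:,2]>.015]
        else: X=X[X[:,2]>.08]
        c=np.median(X,0); X=X[np.linalg.norm(X-c,axis=1)<.13]; c=X.mean(0)
        w,V=np.linalg.eigh(np.cov((X-c).T)); a=V[:,2]; s=(X-c)@a
        print(n,l,len(X),"c",c.round(4),"axis",a.round(3),"std",np.sqrt(w).round(4),"ext",(c+a*s.min()).round(3),(c+a*s.max()).round(3))
        if l=="rest": print(" yaw",np.arctan2(a[1],a[0]))
    x,y,w,h=[int(v) for v in bot.silhouettes(p,"stand")[0]["bbox"]]
    g=p["color"][y-15:y+h+15,x-25:x+w+25]; ims.append(cv2.resize(g,(400,400),interpolation=cv2.INTER_CUBIC))
cv2.imwrite("pics/b.png",np.hstack(ims)[...,::-1])
E
```

```text
scene rest 578 c [ 0.4711 -0.164   0.0247] axis [-0.986  0.165  0.004] std [0.003  0.0156 0.0588] ext [ 0.567 -0.18   0.024] [ 0.382 -0.149  0.025]
 yaw 2.9754039372210004
scene tube 83 c [ 0.6046 -0.4404  0.1002] axis [-0.519  0.802 -0.295] std [0.006  0.0066 0.0156] ext [ 0.672 -0.544  0.138] [ 0.596 -0.428  0.095]
side rest 1261 c [ 0.4646 -0.1653  0.0239] axis [-0.988  0.153  0.004] std [0.0025 0.0155 0.0576] ext [ 0.564 -0.181  0.023] [ 0.379 -0.152  0.024]
 yaw 2.988154205198163
side tube 607 c [0.5517 0.1617 0.1344] axis [-0.806 -0.014  0.592] std [0.0129 0.0163 0.0323] ext [0.608 0.163 0.093] [0.512 0.161 0.164]
```

View pics/b.png

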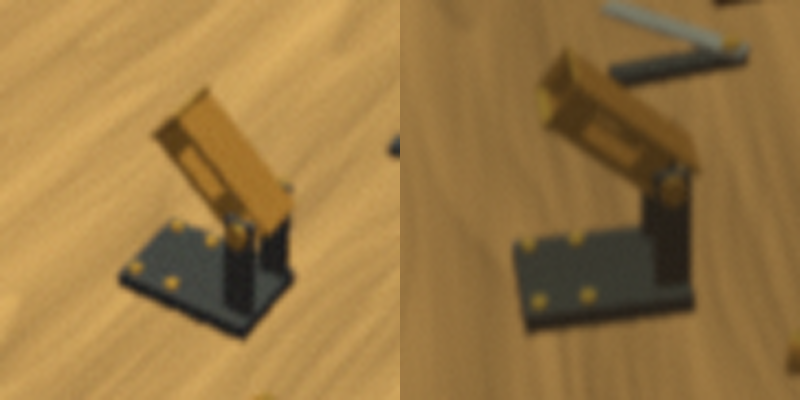

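Both crops show the tube rising toward the robot (-x) at a lean of about 0.6. The mouth is near (0.52, 0.16, 0.15), and the rest's axis is nearly parallel in plan. I'll move the wrist camera over the tube.

```bash
R='{"dx":0.0306,"dy":0.0255,"dz":-0.008}'
python3 -m jog '[{"dx":0.0306,"dy":0.0255,"dz":-0.008},{"dx":0.0306,"dy":0.0255,"dz":-0.008},{"dx":0.0306,"dy":0.0255,"dz":-0.008},{"dx":0.0306,"dy":0.0255,"dz":-0.008},{"dx":0.0306,"dy":0.0255,"dz":-0.008}]'
python3 -m jog '[{"dx":0.0306,"dy":0.0255,"dz":-0.008},{"dx":0.0306,"dy":0.0255,"dz":-0.008},{"dx":0.0306,"dy":0.0255,"dz":-0.008},{"dx":0.0306,"dy":0.0255,"dz":-0.008},{"dx":0.0306,"dy":0.0255,"dz":-0.008}]'
python3 -m jog '[{"dx":0.0306,"dy":0.0255,"dz":-0.008},{"dx":0.0306,"dy":0.0255,"dz":-0.008},{"dx":0.0306,"dy":0.0255,"dz":-0.008},{"dx":0.0306,"dy":0.0255,"dz":-0.008},{"dx":0,"wz":-0.1}]'
python3 -m jog '[{"dx":0},{"dx":0},{"dx":0},{"dx":0},{"dx":0}]'
python3 - <<'E'
from h import *
o=bot.get_obs();print(o["position"],o["ee_rot"],o["q"])
p=bot.snapshot("wrist"); save(p,"c")
print("cam",-p["R"].T@p["t"],p["R"][2])
for l in("tube","stand"):
  for r in bot.silhouettes(p,l)[:1]:
    X=cloud(p,r["pixels"]);print(l,r["confidence"],r["bbox"],np.median(X,0),len(X))
    if l=="stand": np.save("stand.npy",X)
E
```

```text
[0.17989856 0.65055357 0.23129274] [ 3.14157292e+00  2.01788264e-05 -2.69771163e-01] [ 1.58912380e+00  3.58600996e-01  1.18906556e-02 -2.65328321e-05
 -1.22409917e+00 -2.88089623e-01]
cam [0.2440062  0.63290079 0.37439664] [-0.25080033  0.06857972 -0.96560655]invalid input at $[0]: expected keys wx, wy, wz, dx, dy, dz, fingers
invalid input at $[0]: expected keys wx, wy, wz, dx, dy, dz, fingers
invalid input at $[0]: expected keys wx, wy, wz, dx, dy, dz, fingers
invalid input at $[0]: expected keys wx, wy, wz, dx, dy, dz, fingers
```

View pics/c.png

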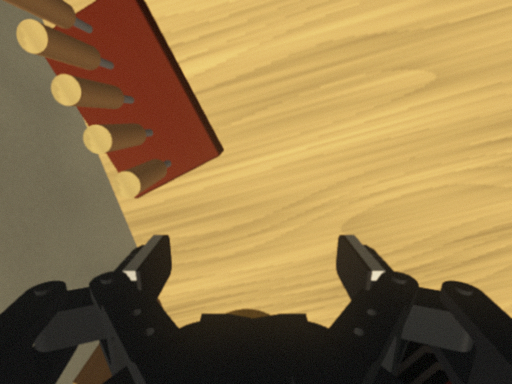

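The moves were refused because every row needs all seven keys, so this picture only shows the start pose. I'll resend them in full.

```bash
python3 -m jog '[{"wx":0,"wy":0,"wz":0,"dx":0.0306,"dy":0.0255,"dz":-0.008,"fingers":0.085},{"wx":0,"wy":0,"wz":0,"dx":0.0306,"dy":0.0255,"dz":-0.008,"fingers":0.085},{"wx":0,"wy":0,"wz":0,"dx":0.0306,"dy":0.0255,"dz":-0.008,"fingers":0.085},{"wx":0,"wy":0,"wz":0,"dx":0.0306,"dy":0.0255,"dz":-0.008,"fingers":0.085},{"wx":0,"wy":0,"wz":0,"dx":0.0306,"dy":0.0255,"dz":-0.008,"fingers":0.085}]'
python3 -m jog '[{"wx":0,"wy":0,"wz":0,"dx":0.0306,"dy":0.0255,"dz":-0.008,"fingers":0.085},{"wx":0,"wy":0,"wz":0,"dx":0.0306,"dy":0.0255,"dz":-0.008,"fingers":0.085},{"wx":0,"wy":0,"wz":0,"dx":0.0306,"dy":0.0255,"dz":-0.008,"fingers":0.085},{"wx":0,"wy":0,"wz":0,"dx":0.0306,"dy":0.0255,"dz":-0.008,"fingers":0.085},{"wx":0,"wy":0,"wz":0,"dx":0.0306,"dy":0.0255,"dz":-0.008,"fingers":0.085}]'
python3 -m jog '[{"wx":0,"wy":0,"wz":0,"dx":0.0306,"dy":0.0255,"dz":-0.008,"fingers":0.085},{"wx":0,"wy":0,"wz":0,"dx":0.0306,"dy":0.0255,"dz":-0.008,"fingers":0.085},{"wx":0,"wy":0,"wz":0,"dx":0.0306,"dy":0.0255,"dz":-0.008,"fingers":0.085},{"wx":0,"wy":0,"wz":-0.1,"dx":0,"dy":0,"dz":0,"fingers":0.085},{"wx":0,"wy":0,"wz":0,"dx":0,"dy":0,"dz":0,"fingers":0.085}]'
python3 - <<'E'
from h import *
o=bot.get_obs();print(o["position"],o["ee_rot"],o["q"],o["dq"])
p=bot.snapshot("wrist"); save(p,"d")
print("cam",-p["R"].T@p["t"],p["R"][2])
for l in("tube","stand"):
  for r in bot.silhouettes(p,l)[:1]:
    X=cloud(p,r["pixels"]);print(l,r["confidence"],r["bbox"],np.median(X,0),len(X))
    np.save(l+".npy",X)
E
```

```text
time: 1.67
position: [0.2941, 0.4852, 0.2717]
ee_rot: [-3.141, -0.0, -0.269]
ft_force: [0.9, 0.3, -0.4]
opening: 1.0
time: 2.08
position: [0.4075, 0.3214, 0.3121]
ee_rot: [-3.141, -0.0, -0.269]
ft_force: [0.7, 0.2, -0.3]
opening: 0.997
time: 2.5
position: [0.4761, 0.2232, 0.3359]
ee_rot: [-3.141, -0.001, -0.169]
ft_force: [-0.4, 0.0, -1.0]
opening: 0.999
[0.47609742 0.22321703 0.33589219] [-3.14058040e+00 -7.39216379e-04 -1.69480244e-01] [ 8.11829110e-01  5.71928498e-02 -1.38695953e-01  5.27280445e-05
 -1.37365515e+00  5.89477052e-01] [ 0.05253456  0.00600726 -0.01894024 -0.00952387  0.00659695 -0.18036774]
cam [0.54147602 0.21186256 0.47900509] [-0.2557008   0.04381353 -0.96576264]
tube 0.56 [256.4, 46.7, 64.5, 105.5] [0.55517894 0.16970104 0.14498298] 4127
stand 0.93 [247.9, 47.1, 68.1, 111.5] [0.55440174 0.17655972 0.12959479] 6000
```

View pics/d.png

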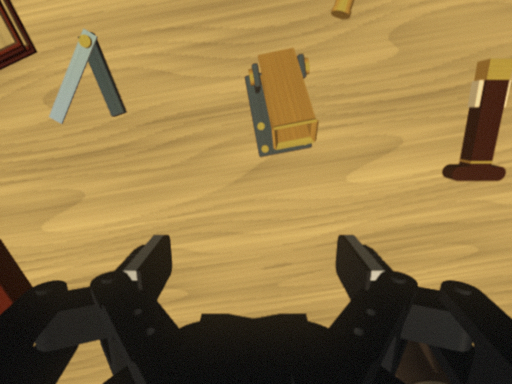

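The tube's top face is at (255–320, 47–150), with the lip at its lower end. The rest is at (475, 60–180), tip up and head down. Now I'll fit both.

```bash
cat > fit.py <<'E'
from h import *
def fit_tube(p):
    X=cloud(p,bot.silhouettes(p,"stand")[0]["pixels"]); X=X[(X[:,2]>.09)]
    rng=np.random.default_rng(0); best=0
    for _ in range(500):
        a,b,c=X[rng.choice(len(X),3,False)]; n=np.cross(b-a,c-a); L=np.linalg.norm(n)
        if L<1e-7: continue
        n/=L; n*=np.sign(n[2])
        if n[2]<.6: continue
        m=abs((X-a)@n)<.002
        if m.sum()>best: best=m.sum(); M=m
    P=X[M]; c=P.mean(0); n=np.linalg.svd(P-c,full_matrices=False)[2][2]; n*=np.sign(n[2])
    # yaw by rectangle in plane
    e1=np.array([-n[2],0,n[0]]); e1/=np.linalg.norm(e1); e2=np.cross(n,e1)
    uv=np.c_[(P-c)@e1,(P-c)@e2]; core=uv[(uv[:,0]<np.percentile(uv[:,0],85))&(uv[:,0]>np.percentile(uv[:,0],8))]
    # edges
    us=np.linspace(core[:,0].min(),core[:,0].max(),12); mid=[];wd=[]
    for a,b in zip(us[:-1],us[1:]):
        s=core[(core[:,0]>=a)&(core[:,0]<b)][:,1]
        if len(s)>15: mid.append(((a+b)/2,(np.percentile(s,2)+np.percentile(s,98))/2)); wd.append(np.ptp(np.percentile(s,[2,98])))
    mid=np.array(mid); k,o=np.polyfit(mid[:,0],mid[:,1],1)
    ax=e1+k*e2; ax/=np.linalg.norm(ax)
    orig=c+o*e2-.018*n
    s=(X-orig)@ax; h=(X-orig)@n
    print("tube n",n.round(4),"lean from n",np.arccos(n[2]).round(4),"axis",ax.round(4),"lean",np.arcsin(ax[2]).round(4),"axyaw",np.arctan2(ax[1],ax[0]).round(4),"inl",best,len(X),"w",np.round(wd,4))
    print("lip s from top points",np.percentile(s[h>.0],[0.5,1,99,99.5]).round(4),"all",np.percentile(s,[99,99.8]).round(4),"mask plane",np.percentile(uv[:,0],[.5,99.5]).round(4))
    sl=np.percentile(s,99.5)
    print("lip pt",(orig+sl*ax).round(4),"point at y-line: orig",orig.round(4))
    return orig,ax,n,X
def fit_rest(p,zt=.018):
    X=cloud(p,bot.silhouettes(p,"rest")[0]["pixels"]); X=X[X[:,2]>zt]
    q=X[:,:2].astype(np.float32); print("rest ztop",np.median(X[:,2]),len(X))
    c=q.mean(0); w,V=np.linalg.eigh(np.cov((q-c).T)); a=V[:,1]
    s=(q-c)@a; 
    t=(q-c)@np.array([-a[1],a[0]])
    # orientation: head is wide end
    if np.ptp(t[s>s.max()-.02])<np.ptp(t[s<s.min()+.02]): a=-a
    for it in range(3):
        b=np.array([-a[1],a[0]]); s=(q-c)@a; t=(q-c)@b
        tip=np.percentile(s,.3); mm=[]
        for d in np.arange(tip+.004,tip+.028,.003).tolist()+np.arange(tip+.075,tip+.155,.005).tolist():
            z=t[(s>d)&(s<d+.003)]
            if len(z)>8: mm.append((d+.0015,(np.percentile(z,2)+np.percentile(z,98))/2))
        mm=np.array(mm); k,o=np.polyfit(mm[:,0],mm[:,1],1); a=a+k*b; a/=np.linalg.norm(a); c=c+o*b
    b=np.array([-a[1],a[0]]); s=(q-c)@a
    tip,head=np.percentile(s,[.2,99.8]); print("len",head-tip)
    m=(tip+.05+head-.14)/2
    print("rest origin",(c+m*a).round(4),"yaw",np.arctan2(a[1],a[0]).round(4))
    return c+m*a,a
E
python3 - <<'E'
from fit import *
p=bot.snapshot("wrist"); fit_tube(p); fit_rest(p)
p=bot.snapshot("side"); fit_rest(p); fit_tube(p)
E
```

```text
tube n [0.6485 0.0148 0.761 ] lean from n 0.7059 axis [-0.7608 -0.0193  0.6487] lean 0.7059 axyaw -3.1163 inl 3117 4607 w [0.0599 0.044  0.0444 0.0441 0.0442 0.0445 0.0442 0.0448 0.0437 0.0444
 0.0443]
lip s from top points [-0.0629 -0.0622  0.0563  0.0564] all [0.0563 0.0567] mask plane [-0.063   0.0563]
lip pt [0.5153 0.1686 0.1631] point at y-line: orig [0.5583 0.1697 0.1265]
rest ztop 0.026648312974037462 3826
len 0.1898798140973289
rest origin [ 0.519  -0.1644] yaw 2.9891
rest ztop 0.024544161076941032 1323
len 0.18907037661085413
rest origin [ 0.5153 -0.1683] yaw 2.9746
tube n [0.6436 0.0123 0.7652] lean from n 0.6994 axis [-0.7628 -0.0706  0.6427] lean 0.6981 axyaw -3.0493 inl 238 762 w [0.0528 0.0407 0.0442 0.0493 0.045  0.0441 0.0413 0.0414]
lip s from top points [-0.0584 -0.0567  0.0595  0.0598] all [0.0593 0.0603] mask plane [-0.0586  0.0571]
lip pt [0.5116 0.1647 0.1633] point at y-line: orig [0.5571 0.1689 0.125 ]
```

The lean is 0.70 and the lip and hinge heights agree. The mouth is at about (0.520, 0.169, 0.159). The rest's origin is at about (0.519, -0.164), yaw 2.989. Next I'll go above the rest.

```bash
python3 -m jog '[{"wx":0,"wy":0,"wz":0,"dx":0.008,"dy":0.0313,"dz":0.0147,"fingers":0.085},{"wx":0,"wy":0,"wz":0,"dx":0.008,"dy":0.0313,"dz":0.0147,"fingers":0.085},{"wx":0,"wy":0,"wz":0,"dx":0.008,"dy":0.0313,"dz":0.0147,"fingers":0.085},{"wx":0,"wy":0,"wz":0,"dx":0.008,"dy":0.0313,"dz":0.0147,"fingers":0.085},{"wx":0,"wy":0,"wz":0,"dx":0.008,"dy":0.0313,"dz":0.0147,"fingers":0.085}]'
python3 -m jog '[{"wx":0,"wy":0,"wz":0,"dx":0.008,"dy":0.0313,"dz":0.0147,"fingers":0.085},{"wx":0,"wy":0,"wz":0,"dx":0.008,"dy":0.0313,"dz":0.0147,"fingers":0.085},{"wx":0,"wy":0,"wz":0,"dx":0.008,"dy":0.0313,"dz":0.0147,"fingers":0.085},{"wx":0,"wy":0,"wz":0,"dx":0.008,"dy":0.0313,"dz":0.0147,"fingers":0.085},{"wx":0,"wy":0,"wz":0,"dx":0.008,"dy":0.0313,"dz":0.0147,"fingers":0.085}]'
python3 -m jog '[{"wx":0,"wy":0,"wz":0,"dx":0.008,"dy":0.0313,"dz":0.0147,"fingers":0.085},{"wx":0,"wy":0,"wz":0,"dx":0.008,"dy":0.0313,"dz":0.0147,"fingers":0.085},{"wx":0,"wy":0,"wz":-0.017,"dx":0,"dy":0,"dz":0,"fingers":0.085},{"wx":0,"wy":0,"wz":0,"dx":0,"dy":0,"dz":0,"fingers":0.085},{"wx":0,"wy":0,"wz":0,"dx":0,"dy":0,"dz":0,"fingers":0.085}]'
python3 - <<'E'
from fit import *
o=bot.get_obs();print(o["position"],o["ee_rot"])
p=bot.snapshot("wrist"); save(p,"e"); O,a=fit_rest(p)
g=np.r_[O+.012*a,0]; R=Ro.from_euler("xyz",o["ee_rot"]).as_matrix()
print("grip pt",g,"delta tool",R.T@(g-o["position"]),"wz",-(np.arctan2(-a[1],-a[0])-o["ee_rot"][2]))
E
```

```text
time: 3.37
position: [0.4877, 0.0631, 0.2613]
ee_rot: [-3.141, -0.0, -0.169]
ft_force: [0.7, -0.4, -0.8]
opening: 0.991
time: 3.78
position: [0.501, -0.0981, 0.1879]
ee_rot: [-3.141, -0.001, -0.169]
ft_force: [2.1, -0.1, 0.7]
opening: 0.996
time: 4.2
position: [0.5063, -0.1613, 0.1589]
ee_rot: [3.141, 0.0, -0.154]
ft_force: [0.4, -0.1, 0.3]
opening: 0.995
[ 0.50628322 -0.16126527  0.15894382] [ 3.14145033e+00  1.45967016e-04 -1.53679834e-01]
rest ztop 0.026463732951625494 7356
len 0.18915370606069376
rest origin [ 0.5185 -0.1663] yaw 2.9771
grip pt [ 0.5066852  -0.16435909  0.        ] delta tool [0.00089403 0.00297321 0.15894411] wz 0.010809685116227569
```

View pics/e.png

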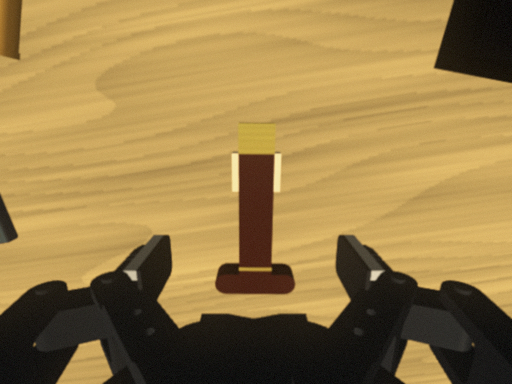

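The rest is well centred between the fingers, its head at rows 265–293 and the bone buttons at rows 152–192 on both sides. I'll descend and squeeze the rear of the buttons.

```bash
python3 -m jog '[{"wx":0,"wy":0,"wz":0.011,"dx":0.001,"dy":0.003,"dz":0.03,"fingers":0.085},{"wx":0,"wy":0,"wz":0,"dx":0,"dy":0,"dz":0.04,"fingers":0.085},{"wx":0,"wy":0,"wz":0,"dx":0,"dy":0,"dz":0.04,"fingers":0.085},{"wx":0,"wy":0,"wz":0,"dx":0,"dy":0,"dz":0.03,"fingers":0.085},{"wx":0,"wy":0,"wz":0,"dx":0,"dy":0,"dz":0.012,"fingers":0.085}]'
python3 -m jog '[{"wx":0,"wy":0,"wz":0,"dx":0,"dy":0,"dz":0.005,"fingers":0.06},{"wx":0,"wy":0,"wz":0,"dx":0,"dy":0,"dz":0,"fingers":0.06},{"wx":0,"wy":0,"wz":0,"dx":0,"dy":0,"dz":0,"fingers":0.02},{"wx":0,"wy":0,"wz":0,"dx":0,"dy":0,"dz":0,"fingers":0.02},{"wx":0,"wy":0,"wz":0,"dx":0,"dy":0,"dz":0,"fingers":0.02}]'
python3 -m jog '[{"wx":0,"wy":0,"wz":0,"dx":0,"dy":0,"dz":0,"fingers":0.02},{"wx":0,"wy":0,"wz":0,"dx":0,"dy":0,"dz":0,"fingers":0.02},{"wx":0,"wy":0,"wz":0,"dx":0,"dy":0,"dz":0,"fingers":0.02},{"wx":0,"wy":0,"wz":0,"dx":0,"dy":0,"dz":0,"fingers":0.02},{"wx":0,"wy":0,"wz":0,"dx":0,"dy":0,"dz":0,"fingers":0.02}]'
```

```text
time: 4.72
position: [0.5047, -0.1631, 0.0037]
ee_rot: [3.141, 0.004, -0.163]
ft_force: [-0.5, -0.3, 0.4]
opening: 0.998
time: 5.13
position: [0.5082, -0.1643, 0.004]
ee_rot: [-3.141, -0.004, -0.163]
ft_force: [-1.0, 1.6, 7.7]
opening: 0.407
time: 5.55
position: [0.5082, -0.1643, 0.004]
ee_rot: [-3.141, -0.004, -0.163]
ft_force: [-0.7, 2.3, 5.8]
opening: 0.408
```

The grip is at 34.8 mm, so the buttons are flush. I'll lift, carry the rest to the staging point in front of the mouth and tilt it.

```bash
python3 -m jog '[{"wx":0,"wy":0,"wz":0,"dx":0,"dy":0,"dz":-0.015,"fingers":0.02},{"wx":0,"wy":0,"wz":0,"dx":0,"dy":0,"dz":-0.03,"fingers":0.02},{"wx":0,"wy":0,"wz":0,"dx":0,"dy":0,"dz":-0.04,"fingers":0.02},{"wx":0,"wy":0,"wz":0,"dx":0,"dy":0,"dz":-0.04,"fingers":0.02},{"wx":0,"wy":0,"wz":0,"dx":0,"dy":0,"dz":-0.04,"fingers":0.02}]'
python3 -m jog '[{"wx":0,"wy":0,"wz":0,"dx":0,"dy":0,"dz":-0.04,"fingers":0.02},{"wx":0,"wy":0,"wz":0,"dx":-0.014,"dy":-0.0312,"dz":-0.01,"fingers":0.02},{"wx":0,"wy":0,"wz":0,"dx":-0.014,"dy":-0.0312,"dz":-0.01,"fingers":0.02},{"wx":0,"wy":0,"wz":0,"dx":-0.014,"dy":-0.0312,"dz":-0.01,"fingers":0.02},{"wx":0,"wy":0,"wz":0,"dx":-0.014,"dy":-0.0312,"dz":-0.01,"fingers":0.02}]'
python3 -m jog '[{"wx":0,"wy":0,"wz":0,"dx":-0.014,"dy":-0.0312,"dz":0,"fingers":0.02},{"wx":0,"wy":0,"wz":0,"dx":-0.014,"dy":-0.0312,"dz":0,"fingers":0.02},{"wx":0,"wy":0,"wz":0,"dx":-0.014,"dy":-0.0312,"dz":0,"fingers":0.02},{"wx":0,"wy":0,"wz":0,"dx":-0.014,"dy":-0.0312,"dz":0,"fingers":0.02},{"wx":0,"wy":0,"wz":0,"dx":-0.014,"dy":-0.0312,"dz":0,"fingers":0.02}]'
python3 -m jog '[{"wx":0,"wy":0,"wz":0,"dx":-0.014,"dy":-0.0312,"dz":0,"fingers":0.02},{"wx":0,"wy":0,"wz":-0.094,"dx":0,"dy":0,"dz":0,"fingers":0.02},{"wx":0,"wy":0,"wz":-0.094,"dx":0,"dy":0,"dz":0,"fingers":0.02},{"wx":0,"wy":-0.117,"wz":0,"dx":0,"dy":0,"dz":0,"fingers":0.02},{"wx":0,"wy":-0.117,"wz":0,"dx":0,"dy":0,"dz":0,"fingers":0.02}]'
python3 -m jog '[{"wx":0,"wy":-0.117,"wz":0,"dx":0,"dy":0,"dz":0,"fingers":0.02},{"wx":0,"wy":-0.117,"wz":0,"dx":0,"dy":0,"dz":0,"fingers":0.02},{"wx":0,"wy":-0.117,"wz":0,"dx":0,"dy":0,"dz":0,"fingers":0.02},{"wx":0,"wy":-0.118,"wz":0,"dx":0,"dy":0,"dz":0,"fingers":0.02},{"wx":0,"wy":0,"wz":0,"dx":0,"dy":0,"dz":0,"fingers":0.02}]'
cat >> fit.py <<'E'
def T():
    o=bot.get_obs(); return np.array(o["position"]),Ro.from_euler("xyz",o["ee_rot"]).as_matrix(),o
def rest_in_tool(p):
    t,R,o=T(); X=(cloud(p,bot.silhouettes(p,"rest")[0]["pixels"])-t)@R
    print("rest pts in tool", len(X), np.percentile(X,[1,50,99],axis=0).round(4).tolist())
    return X
E
python3 - <<'E'
from fit import *
t,R,o=T(); print(t,o["ee_rot"],o["q"],"\n",R)
p=bot.snapshot("wrist"); save(p,"f"); X=rest_in_tool(p); np.save("rest_tool.npy",X)
fit_tube(p)
E
```

```text
time: 5.97
position: [0.5059, -0.1644, 0.1695]
ee_rot: [-3.141, -0.001, -0.164]
ft_force: [2.1, 0.1, -4.6]
opening: 0.405
time: 6.38
position: [0.4705, -0.0312, 0.2482]
ee_rot: [-3.14, -0.001, -0.165]
ft_force: [1.1, 1.7, -3.9]
opening: 0.406
time: 6.8
position: [0.4268, 0.1344, 0.2478]
ee_rot: [-3.14, -0.001, -0.164]
ft_force: [1.3, 0.8, -4.0]
opening: 0.407
time: 7.22
position: [0.4171, 0.1668, 0.2491]
ee_rot: [-3.137, 0.236, 0.031]
ft_force: [0.2, 0.8, -2.0]
opening: 0.411
time: 7.63
position: [0.4202, 0.166, 0.2415]
ee_rot: [3.136, 0.719, 0.018]
ft_force: [-0.1, 0.1, -7.4]
opening: 0.409
[0.42016694 0.16597728 0.24150776] [3.13631522 0.71933013 0.0177995 ] [ 0.51997029  0.43267144  0.07031424 -0.33113136 -1.8501638   1.0852185 ] 
 [[ 0.7521281   0.02127495 -0.65867344]
 [ 0.01338892 -0.99976578 -0.01700354]
 [-0.65888092  0.00396992 -0.75223678]]
rest pts in tool 13988 [[-0.0287, -0.0172, -0.023], [0.0229, 0.0001, -0.0216], [0.0609, 0.0178, -0.0194]]Traceback (most recent call last):
  File "<stdin>", line 4, in <module>
  File "fit.py", line 3, in fit_tube
    X=cloud(p,bot.silhouettes(p,"stand")[0]["pixels"]); X=X[(X[:,2]>.09)]
              ~~~~~~~~~~~~~~~~~~~~~~~~~~^^^
IndexError: list index out of range
```

View pics/f.png

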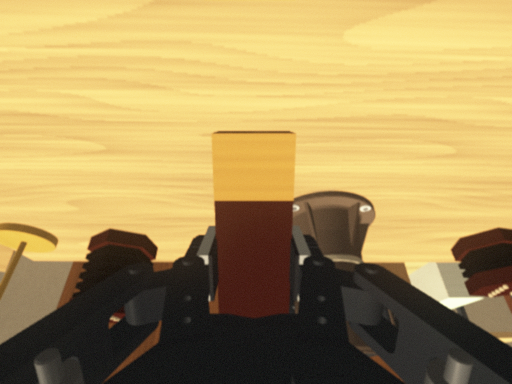

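The rest is held square. Its tip end is at rows 131–200, centred at column 254, and the tube is out of view. I'll fit the rest's pose in the tool and work out the move to the mouth.

```bash
cat >> fit.py <<'E'
AX=np.array([-.7615,-.0200,.6478]); AX/=np.linalg.norm(AX)
LEAN=.7030; YAW=np.pi+.0253
def mouthR(lean=LEAN,yaw=YAW):
    x=np.array([np.cos(lean)*np.cos(yaw),np.cos(lean)*np.sin(yaw),np.sin(lean)]); y=np.array([-np.sin(yaw),np.cos(yaw),0]); return np.c_[x,y,np.cross(x,y)]
MOUTH=np.array([.5199,.1687,.1592])
def goal(rt,xm,ym=0,zm=0):
    "rt: rest stem_mid in tool (pos, R). print tool move to bring stem_mid to xm in mouth frame"
    t,R,o=T(); M=mouthR(); 
    cur=M.T@(t+R@rt[0]-MOUTH); Rt=M@rt[1].T; Pt=MOUTH+M@np.array([xm,ym,zm])-Rt@rt[0]
    print("stem_mid in mouth now",cur.round(4),"TCP goal",Pt.round(4))
    print("rotvec tool",Ro.from_matrix(R.T@Rt).as_rotvec().round(4),"shift in final tool axes",(Rt.T@(Pt-t)).round(4),"in current",(R.T@(Pt-t)).round(4))
E
python3 - <<'E'
from fit import *
p=bot.snapshot("wrist"); X=rest_in_tool(p)
A=np.c_[X[:,0],X[:,1],np.ones(len(X))]; m=np.ones(len(X),bool)
for _ in range(5): k=np.linalg.lstsq(A[m],X[m,2],rcond=None)[0]; r=X[:,2]-A@k; m=abs(r)<.0015
print("top plane",k.round(4),m.mean())
P=X[m]; tip=np.percentile(P[:,0],99.5); mm=[]
for d in np.arange(-.02,tip-.006,.004):
    z=P[(P[:,0]>d)&(P[:,0]<d+.004),1]; 
    if len(z)>30: mm.append((d+.002,np.percentile(z,1),np.percentile(z,99)))
mm=np.array(mm); print(mm.round(4)); print("tip",tip,np.polyfit(mm[-6:,0],mm[-6:,1:].mean(1),1))
t,R,o=T(); print(t,o["ee_rot"]); goal((np.array([tip-.05,0,np.median(P[:,2])+.013]),np.diag([-1.,1,-1])),.09)
E
```

```text
rest pts in tool 14012 [[-0.0288, -0.0172, -0.0234], [0.0228, 0.0002, -0.022], [0.061, 0.0178, -0.0106]]
top plane [ 0.0006 -0.0025 -0.022 ] 0.9722380816443049
[[-0.018  -0.0171  0.0175]
 [-0.014  -0.0174  0.0174]
 [-0.01   -0.0168  0.0172]
 [-0.006  -0.0167  0.0175]
 [-0.002  -0.0169  0.0174]
 [ 0.002  -0.0168  0.0173]
 [ 0.006  -0.0166  0.0172]
 [ 0.01   -0.017   0.0172]
 [ 0.014  -0.0173  0.0175]
 [ 0.018  -0.0173  0.0179]
 [ 0.022  -0.0175  0.0182]
 [ 0.026  -0.0173  0.0175]
 [ 0.03   -0.0173  0.0179]
 [ 0.034  -0.0175  0.0179]
 [ 0.038  -0.0174  0.0178]
 [ 0.042  -0.0175  0.0178]
 [ 0.046  -0.0174  0.0176]
 [ 0.05   -0.0174  0.0177]
 [ 0.054  -0.0174  0.0182]]
tip 0.060695810960630085 [ 5.69629102e-03 -4.43802744e-05]
[0.41930635 0.16620467 0.24853494] [-3.13969062  0.69820742  0.02599454]
stem_mid in mouth now [ 0.1239 -0.      0.0122] TCP goal [0.4373 0.1666 0.2174]
rotvec tool [-0.0015 -0.0048  0.0005] shift in final tool axes [0.0338 0.0001 0.0121] in current [0.0338 0.0001 0.0123]
```

```bash
python3 -m jog '[{"wx":-0.0015,"wy":-0.005,"wz":0,"dx":0.01,"dy":0,"dz":0.012,"fingers":0.02},{"wx":0,"wy":0,"wz":0,"dx":0.024,"dy":0,"dz":0,"fingers":0.02},{"wx":0,"wy":0,"wz":0,"dx":0.015,"dy":0,"dz":0,"fingers":0.02},{"wx":0,"wy":0,"wz":0,"dx":0.01,"dy":0,"dz":0,"fingers":0.02},{"wx":0,"wy":0,"wz":0,"dx":0,"dy":0,"dz":0,"fingers":0.02}]'
python3 -m jog '[{"wx":0,"wy":0,"wz":0,"dx":0,"dy":0,"dz":0,"fingers":0.02},{"wx":0,"wy":0,"wz":0,"dx":0,"dy":0,"dz":0,"fingers":0.02},{"wx":0,"wy":0,"wz":0,"dx":0,"dy":0,"dz":0,"fingers":0.02},{"wx":0,"wy":0,"wz":0,"dx":0,"dy":0,"dz":0,"fingers":0.02},{"wx":0,"wy":0,"wz":0,"dx":0,"dy":0,"dz":0,"fingers":0.02}]'
cat > st.py <<'E'
from fit import *
t,R,o=T(); M=mouthR(); goal((np.array([.0107,0,-.009]),np.diag([-1.,1,-1])),.011); print("force in mouth axes",(M.T@o["ft_force"]).round(1),"torque",(M.T@o["torque"]).round(2),"opening mm",o["opening"]*85.4,"t",o["time"])
E
python3 st.py
python3 - <<'E'
from fit import *
ims=[]
for n in("scene","side"):
    p=bot.snapshot(n); q,_=cv2.projectPoints(MOUTH[None],cv2.Rodrigues(p["R"])[0],p["t"],p["K"],np.array(p["distortion"])); u,v=q.ravel().astype(int)
    ims.append(cv2.resize(p["color"][v-45:v+45,u-45:u+45],(400,400),interpolation=cv2.INTER_CUBIC))
cv2.imwrite("pics/g.png",np.hstack(ims)[...,::-1])
E
```

```text
time: 8.3
position: [0.457, 0.1671, 0.199]
ee_rot: [3.14, 0.707, 0.024]
ft_force: [0.0, 0.5, -4.4]
opening: 0.41
time: 8.72
position: [0.4564, 0.1671, 0.2]
ee_rot: [3.141, 0.707, 0.025]
ft_force: [-0.5, -0.1, -3.2]
opening: 0.408
stem_mid in mouth now [ 0.0641 -0.     -0.001 ] TCP goal [0.4975 0.1681 0.1664]
rotvec tool [ 0.0006  0.0041 -0.0004] shift in final tool axes [ 0.0531  0.     -0.001 ] in current [ 0.0531  0.     -0.0012]
force in mouth axes [-1.7  0.1 -2.8] torque [0.04 2.95 0.02] opening mm 34.875859686095936 t 8.7167
```

View pics/g.png

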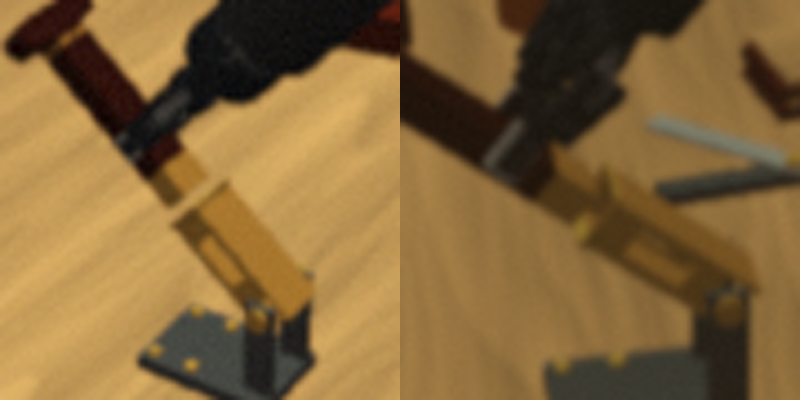

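Both views show the tip collinear with the tube, just outside the lip. I'll enter slowly.

```bash
python3 -m jog '[{"wx":0,"wy":0.004,"wz":0,"dx":0.003,"dy":0,"dz":-0.001,"fingers":0.02},{"wx":0,"wy":0,"wz":0,"dx":0.004,"dy":0,"dz":0,"fingers":0.02},{"wx":0,"wy":0,"wz":0,"dx":0.004,"dy":0,"dz":0,"fingers":0.02},{"wx":0,"wy":0,"wz":0,"dx":0.003,"dy":0,"dz":0,"fingers":0.02},{"wx":0,"wy":0,"wz":0,"dx":0,"dy":0,"dz":0,"fingers":0.02}]'
python3 st.py
python3 -m jog '[{"wx":0,"wy":0,"wz":0,"dx":0.002,"dy":0,"dz":0,"fingers":0.02},{"wx":0,"wy":0,"wz":0,"dx":0.002,"dy":0,"dz":0,"fingers":0.02},{"wx":0,"wy":0,"wz":0,"dx":0.002,"dy":0,"dz":0,"fingers":0.02},{"wx":0,"wy":0,"wz":0,"dx":0,"dy":0,"dz":0,"fingers":0.02},{"wx":0,"wy":0,"wz":0,"dx":0,"dy":0,"dz":0,"fingers":0.02}]'
python3 st.py
```

```text
time: 9.23
position: [0.4681, 0.1672, 0.1902]
ee_rot: [3.139, 0.705, 0.023]
ft_force: [-0.3, -0.4, -3.6]
opening: 0.405
stem_mid in mouth now [ 0.0489  0.0002 -0.0009] TCP goal [0.4975 0.1681 0.1664]
rotvec tool [ 0.001   0.0021 -0.0014] shift in final tool axes [ 0.0379 -0.0002 -0.0009] in current [ 0.0379 -0.0002 -0.0009]
force in mouth axes [-2.   0.4 -2.9] torque [0.02 2.92 0.  ] opening mm 34.56682301049735 t 9.2333
time: 9.65
position: [0.4724, 0.1674, 0.1871]
ee_rot: [3.14, 0.704, 0.024]
ft_force: [-0.1, 0.2, -3.6]
opening: 0.405
stem_mid in mouth now [ 0.0436  0.0001 -0.0005] TCP goal [0.4975 0.1681 0.1664]
rotvec tool [ 0.0008  0.0012 -0.0009] shift in final tool axes [ 0.0326 -0.0001 -0.0004] in current [ 0.0326 -0.0001 -0.0005]
force in mouth axes [-2.2 -0.2 -2.8] torque [0.04 2.98 0.04] opening mm 34.55163319982134 t 9.65
```

```bash
python3 -m jog '[{"wx":0,"wy":0,"wz":0,"dx":0.002,"dy":0,"dz":0,"fingers":0.02},{"wx":0,"wy":0,"wz":0,"dx":0.003,"dy":0,"dz":0,"fingers":0.02},{"wx":0,"wy":0,"wz":0,"dx":0.003,"dy":0,"dz":0,"fingers":0.02},{"wx":0,"wy":0,"wz":0,"dx":0.002,"dy":0,"dz":0,"fingers":0.02},{"wx":0,"wy":0,"wz":0,"dx":0,"dy":0,"dz":0,"fingers":0.02}]'
python3 st.py
python3 -m jog '[{"wx":0,"wy":0,"wz":0,"dx":0.002,"dy":0,"dz":0,"fingers":0.02},{"wx":0,"wy":0,"wz":0,"dx":0.002,"dy":0,"dz":0,"fingers":0.02},{"wx":0,"wy":0,"wz":0,"dx":0.002,"dy":0,"dz":0,"fingers":0.02},{"wx":0,"wy":0,"wz":0,"dx":0,"dy":0,"dz":0,"fingers":0.02},{"wx":0,"wy":0,"wz":0,"dx":0,"dy":0,"dz":0,"fingers":0.02}]'
python3 st.py
```

```text
time: 10.07
position: [0.4802, 0.1676, 0.1802]
ee_rot: [3.14, 0.705, 0.024]
ft_force: [0.4, -0.3, -3.1]
opening: 0.413
stem_mid in mouth now [ 0.0332  0.0001 -0.0007] TCP goal [0.4975 0.1681 0.1664]
rotvec tool [ 0.0009  0.0017 -0.0012] shift in final tool axes [ 0.0222 -0.0001 -0.0007] in current [ 0.0222 -0.0002 -0.0007]
force in mouth axes [-2.3  0.3 -2.1] torque [-0.01  2.93  0.02] opening mm 35.231559052331384 t 10.0667
time: 10.48
position: [0.4846, 0.1677, 0.1767]
ee_rot: [3.14, 0.704, 0.024]
ft_force: [0.4, 0.3, -3.1]
opening: 0.408
stem_mid in mouth now [ 0.0276  0.0001 -0.0005] TCP goal [0.4975 0.1681 0.1664]
rotvec tool [ 0.0008  0.0012 -0.0009] shift in final tool axes [ 0.0166 -0.0001 -0.0005] in current [ 0.0166 -0.0001 -0.0005]
force in mouth axes [-2.3 -0.3 -2.1] torque [0.02 2.89 0.01] opening mm 34.833116422483435 t 10.4833
```

```bash
python3 -m jog '[{"wx":0,"wy":0,"wz":0,"dx":0.002,"dy":0,"dz":0,"fingers":0.02},{"wx":0,"wy":0,"wz":0,"dx":0.002,"dy":0,"dz":0,"fingers":0.02},{"wx":0,"wy":0,"wz":0,"dx":0.002,"dy":0,"dz":0,"fingers":0.02},{"wx":0,"wy":0,"wz":0,"dx":0.002,"dy":0,"dz":0,"fingers":0.02},{"wx":0,"wy":0,"wz":0,"dx":0,"dy":0,"dz":0,"fingers":0.02}]'
python3 st.py
python3 -m jog '[{"wx":0,"wy":0,"wz":0,"dx":0.002,"dy":0,"dz":0,"fingers":0.02},{"wx":0,"wy":0,"wz":0,"dx":0.002,"dy":0,"dz":0,"fingers":0.02},{"wx":0,"wy":0,"wz":0,"dx":0.002,"dy":0,"dz":0,"fingers":0.02},{"wx":0,"wy":0,"wz":0,"dx":0.002,"dy":0,"dz":0,"fingers":0.02},{"wx":0,"wy":0,"wz":0,"dx":0,"dy":0,"dz":0,"fingers":0.02}]'
python3 st.py
```

```text
time: 10.9
position: [0.4908, 0.1678, 0.1713]
ee_rot: [3.14, 0.704, 0.024]
ft_force: [-0.4, 0.3, -3.2]
opening: 0.41
stem_mid in mouth now [ 0.0193  0.0001 -0.0006] TCP goal [0.4975 0.1681 0.1664]
rotvec tool [ 0.0008  0.0014 -0.001 ] shift in final tool axes [ 0.0083 -0.0001 -0.0006] in current [ 0.0083 -0.0001 -0.0006]
force in mouth axes [-1.8 -0.3 -2.7] torque [-0.    2.98 -0.04] opening mm 35.00776683632155 t 10.9
time: 11.32
position: [0.4969, 0.1679, 0.1661]
ee_rot: [3.14, 0.704, 0.024]
ft_force: [0.0, -1.2, -3.2]
opening: 0.409
stem_mid in mouth now [ 0.0113  0.0002 -0.0006] TCP goal [0.4975 0.1681 0.1664]
rotvec tool [ 0.0008  0.0014 -0.0011] shift in final tool axes [ 0.0003 -0.0002 -0.0006] in current [ 0.0003 -0.0002 -0.0006]
force in mouth axes [-2.   1.2 -2.4] torque [-0.    2.97  0.01] opening mm 34.91219648104251 t 11.3167
```

Both button fronts are inside and the forces are negligible. I'll go 1.5 mm further, hold, then release and look.

```bash
python3 -m jog '[{"wx":0,"wy":0,"wz":0,"dx":0.0015,"dy":0,"dz":0,"fingers":0.02},{"wx":0,"wy":0,"wz":0,"dx":0,"dy":0,"dz":0,"fingers":0.02},{"wx":0,"wy":0,"wz":0,"dx":0,"dy":0,"dz":0,"fingers":0.02},{"wx":0,"wy":0,"wz":0,"dx":0,"dy":0,"dz":0,"fingers":0.02},{"wx":0,"wy":0,"wz":0,"dx":0,"dy":0,"dz":0,"fingers":0.02}]'
python3 st.py
python3 -m jog '[{"wx":0,"wy":0,"wz":0,"dx":0,"dy":0,"dz":0,"fingers":0.05},{"wx":0,"wy":0,"wz":0,"dx":0,"dy":0,"dz":0,"fingers":0.085},{"wx":0,"wy":0,"wz":0,"dx":0,"dy":0,"dz":0,"fingers":0.085},{"wx":0,"wy":0,"wz":0,"dx":0,"dy":0,"dz":0,"fingers":0.085},{"wx":0,"wy":0,"wz":0,"dx":0,"dy":0,"dz":0,"fingers":0.085}]'
python3 - <<'E'
from fit import *
p=bot.snapshot("wrist"); X=rest_in_tool(p); save(p,"h")
E
```

```text
time: 11.73
position: [0.4979, 0.168, 0.1657]
ee_rot: [3.14, 0.704, 0.024]
ft_force: [0.1, -0.3, -4.0]
opening: 0.407
stem_mid in mouth now [ 0.0103  0.0001 -0.0003] TCP goal [0.4975 0.1681 0.1664]
rotvec tool [ 0.0008  0.0009 -0.0008] shift in final tool axes [-0.0007 -0.0001 -0.0003] in current [-0.0007 -0.0001 -0.0003]
force in mouth axes [-2.7  0.3 -3. ] torque [-0.04  2.91 -0.05] opening mm 34.75895739775318 t 11.7333
time: 12.15
position: [0.4979, 0.168, 0.1658]
ee_rot: [3.14, 0.704, 0.024]
ft_force: [0.2, -0.1, -0.5]
opening: 0.993
rest pts in tool 5729 [[-0.0361, -0.0179, -0.0255], [-0.0096, -0.0, -0.0192], [0.0116, 0.0179, -0.0149]]
```

View pics/h.png

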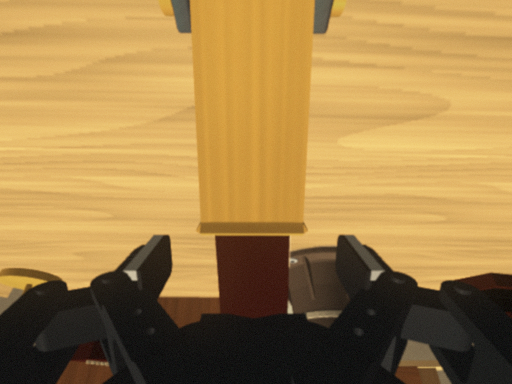

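The rest stays put, the lip at row 228 and the bare stem emerging below it with no buttons showing. I'll check its tilt and start depth before sliding back to the neck.

```bash
python3 - <<'E'
from fit import *
p=bot.snapshot("wrist"); X=rest_in_tool(p)
for a in np.arange(-.04,.02,.006):
    z=X[(X[:,0]>a)&(X[:,0]<a+.006)]
    if len(z)>20: print(a.round(3),len(z),np.median(z[:,2]).round(4),np.percentile(z[:,1],[2,98]).round(4))
p=bot.snapshot("side"); X=rest_in_tool(p)
for a in np.arange(-.14,.03,.015):
    z=X[(X[:,0]>a)&(X[:,0]<a+.015)]
    if len(z)>5: print(a.round(3),len(z),np.percentile(z[:,2],[5,50]).round(4),np.percentile(z[:,1],[5,95]).round(4))
E
```

```text
rest pts in tool 5613 [[-0.0354, -0.0179, -0.0213], [-0.0096, -0.0, -0.0193], [0.0113, 0.0176, -0.0168]]
-0.04 125 -0.0176 [-0.0099  0.0125]
-0.034 611 -0.018 [-0.017   0.0169]
-0.028 627 -0.0183 [-0.0168  0.0172]
-0.022 679 -0.0187 [-0.0171  0.0175]
-0.016 716 -0.0191 [-0.0173  0.0173]
-0.01 734 -0.0194 [-0.0175  0.0174]
-0.004 773 -0.0198 [-0.0175  0.0169]
0.002 812 -0.0201 [-0.0176  0.0175]
0.008 521 -0.0205 [-0.0176  0.0166]
rest pts in tool 813 [[-0.1319, -0.0351, -0.0184], [-0.0789, 0.0169, -0.0089], [0.0507, 0.0484, 0.0144]]
-0.14 136 [-0.0113 -0.0015] [-0.0282  0.0438]
-0.125 127 [-0.0125 -0.01  ] [-0.0334  0.0485]
-0.11 60 [-0.0137 -0.0113] [-0.0174  0.0412]
-0.095 79 [-0.0141 -0.008 ] [-0.0099  0.022 ]
-0.08 74 [-0.0146 -0.0079] [-0.0089  0.0209]
-0.065 77 [-0.0155 -0.0082] [-0.0091  0.0209]
-0.05 77 [-0.0173 -0.0099] [-0.0109  0.0201]
-0.035 69 [-0.0172 -0.0105] [-0.0084  0.0198]
-0.02 70 [-0.0185 -0.0113] [-0.0106  0.0204]
-0.005 26 [-0.0184 -0.0161] [-0.0128  0.0196]
```

The rest sagged by about 0.06 rad at the head, within the tube's play plus the flare. I'll regrip at the neck, matching that tilt, then straighten it and push.

```bash
python3 -m jog '[{"wx":0,"wy":0,"wz":0,"dx":-0.025,"dy":0,"dz":0.002,"fingers":0.085},{"wx":0,"wy":0,"wz":0,"dx":-0.03,"dy":0,"dz":0.004,"fingers":0.085},{"wx":0,"wy":0,"wz":0,"dx":-0.0223,"dy":0,"dz":0.006,"fingers":0.085},{"wx":0,"wy":0.06,"wz":0,"dx":0,"dy":0,"dz":0,"fingers":0.085},{"wx":0,"wy":0,"wz":0,"dx":0,"dy":0,"dz":0,"fingers":0.085}]'
python3 -m jog '[{"wx":0,"wy":0,"wz":0,"dx":0,"dy":0,"dz":0,"fingers":0.02},{"wx":0,"wy":0,"wz":0,"dx":0,"dy":0,"dz":0,"fingers":0.02},{"wx":0,"wy":0,"wz":0,"dx":0,"dy":0,"dz":0,"fingers":0.02},{"wx":0,"wy":0,"wz":0,"dx":0,"dy":0,"dz":0,"fingers":0.02},{"wx":0,"wy":0,"wz":0,"dx":0,"dy":0,"dz":0,"fingers":0.02}]'
python3 - <<'E'
from fit import *
t,R,o=T(); print(t,o["ee_rot"],mouthR().T@o["ft_force"])
p=bot.snapshot("wrist"); X=rest_in_tool(p)
for a in np.arange(-.04,.09,.01):
    z=X[(X[:,0]>a)&(X[:,0]<a+.01)]
    if len(z)>20: print(a.round(3),len(z),np.median(z[:,2]).round(4),np.percentile(z[:,1],[2,98]).round(4))
save(p,"i")
goal((np.array([.088,0,-.013]),np.diag([-1.,1,-1])),.008)
E
```

```text
time: 12.87
position: [0.4309, 0.1666, 0.2086]
ee_rot: [-3.141, 0.637, 0.027]
ft_force: [0.9, -0.4, 1.2]
opening: 0.995
time: 13.28
position: [0.4316, 0.1664, 0.2057]
ee_rot: [3.14, 0.645, 0.024]
ft_force: [1.7, -0.3, 1.2]
opening: 0.412
[0.43161757 0.16643422 0.20574224] [3.13966091 0.64533657 0.02370336] [-0.54721111  0.30921935  2.00823382]
rest pts in tool 23328 [[-0.0259, -0.018, -0.029], [0.0464, -0.0, -0.0276], [0.0951, 0.0176, -0.0257]]
-0.03 1040 -0.0275 [-0.0213  0.0213]
-0.02 1349 -0.0277 [-0.0169  0.0174]
-0.01 1378 -0.0277 [-0.0165  0.0168]
0.0 1487 -0.0277 [-0.0164  0.017 ]
0.01 1604 -0.0276 [-0.0167  0.0173]
0.02 1706 -0.0277 [-0.0169  0.0172]
0.03 1850 -0.0276 [-0.0172  0.0172]
0.04 1949 -0.0276 [-0.0175  0.017 ]
0.05 2135 -0.0276 [-0.0175  0.0169]
0.06 2226 -0.0276 [-0.0177  0.0168]
0.07 2412 -0.0275 [-0.0175  0.017 ]
0.08 2560 -0.0275 [-0.0176  0.0168]
stem_mid in mouth now [ 0.0104  0.0001 -0.0035] TCP goal [0.4383 0.1666 0.2113]
rotvec tool [ 0.0008 -0.0584 -0.0013] shift in final tool axes [ 0.0015 -0.     -0.0086] in current [ 0.002  -0.     -0.0085]
```

View pics/i.png

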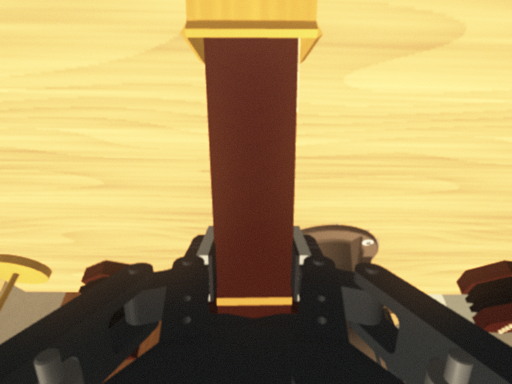

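The neck is gripped squarely and the lip is visible at row 33. I'll straighten gradually, then check.

```bash
sed -i 's/\[.0107,0,-.009\]/[.088,0,-.0147]/' st.py
python3 -m jog '[{"wx":0,"wy":-0.015,"wz":0,"dx":0,"dy":0,"dz":-0.0017,"fingers":0.02},{"wx":0,"wy":-0.015,"wz":0,"dx":0,"dy":0,"dz":-0.0017,"fingers":0.02},{"wx":0,"wy":-0.015,"wz":0,"dx":0,"dy":0,"dz":-0.0017,"fingers":0.02},{"wx":0,"wy":-0.013,"wz":0,"dx":0,"dy":0,"dz":-0.0017,"fingers":0.02},{"wx":0,"wy":0,"wz":0,"dx":0,"dy":0,"dz":0,"fingers":0.02}]'
python3 st.py
python3 -m jog '[{"wx":0,"wy":0,"wz":0,"dx":0.002,"dy":0,"dz":0,"fingers":0.02},{"wx":0,"wy":0,"wz":0,"dx":0.002,"dy":0,"dz":0,"fingers":0.02},{"wx":0,"wy":0,"wz":0,"dx":0.002,"dy":0,"dz":0,"fingers":0.02},{"wx":0,"wy":0,"wz":0,"dx":0,"dy":0,"dz":0,"fingers":0.02},{"wx":0,"wy":0,"wz":0,"dx":0,"dy":0,"dz":0,"fingers":0.02}]'
python3 st.py
```

```text
time: 13.8
position: [0.4353, 0.1663, 0.2114]
ee_rot: [3.139, 0.706, 0.023]
ft_force: [-2.2, 0.2, -1.4]
opening: 0.409
stem_mid in mouth now [ 0.0103  0.0003 -0.0005] TCP goal [0.4349 0.1665 0.212 ]
rotvec tool [ 0.0012  0.0026 -0.0015] shift in final tool axes [-0.0007 -0.0002 -0.0002] in current [-0.0007 -0.0002 -0.0002]
force in mouth axes [ 0.8 -0.2 -2.4] torque [-0.    1.73 -0.04] opening mm 34.899684768938656 t 13.8
time: 14.22
position: [0.4401, 0.1667, 0.2078]
ee_rot: [3.14, 0.702, 0.024]
ft_force: [-2.6, 0.3, -4.4]
opening: 0.409
stem_mid in mouth now [0.0043 0.0001 0.0002] TCP goal [0.4349 0.1665 0.212 ]
rotvec tool [ 0.0007 -0.0013 -0.0009] shift in final tool axes [-0.0067 -0.      0.0001] in current [-0.0067 -0.      0.0001]
force in mouth axes [-0.9 -0.4 -5. ] torque [ 0.03  2.19 -0.05] opening mm 34.94938249966471 t 14.2167
```

```bash
python3 -m jog '[{"wx":0,"wy":0,"wz":0,"dx":0.003,"dy":0,"dz":0,"fingers":0.02},{"wx":0,"wy":0,"wz":0,"dx":0.003,"dy":0,"dz":0,"fingers":0.02},{"wx":0,"wy":0,"wz":0,"dx":0.003,"dy":0,"dz":0,"fingers":0.02},{"wx":0,"wy":0,"wz":0,"dx":0.003,"dy":0,"dz":0,"fingers":0.02},{"wx":0,"wy":0,"wz":0,"dx":0,"dy":0,"dz":0,"fingers":0.02}]'
python3 st.py
python3 -m jog '[{"wx":0,"wy":0,"wz":0,"dx":0.003,"dy":0,"dz":0,"fingers":0.02},{"wx":0,"wy":0,"wz":0,"dx":0.003,"dy":0,"dz":0,"fingers":0.02},{"wx":0,"wy":0,"wz":0,"dx":0.003,"dy":0,"dz":0,"fingers":0.02},{"wx":0,"wy":0,"wz":0,"dx":0.003,"dy":0,"dz":0,"fingers":0.02},{"wx":0,"wy":0,"wz":0,"dx":0,"dy":0,"dz":0,"fingers":0.02}]'
python3 st.py
python3 -c "
from fit import *
p=bot.snapshot('wrist'); X=rest_in_tool(p)"
```

```text
time: 14.63
position: [0.4497, 0.1669, 0.1995]
ee_rot: [3.14, 0.702, 0.024]
ft_force: [0.4, -0.6, -2.5]
opening: 0.412
stem_mid in mouth now [-0.0083  0.0002  0.0001] TCP goal [0.4349 0.1665 0.212 ]
rotvec tool [ 0.0008 -0.001  -0.0012] shift in final tool axes [-0.0193 -0.0001  0.    ] in current [-0.0193 -0.      0.    ]
force in mouth axes [-1.9  0.6 -1.7] torque [ 0.05  2.43 -0.07] opening mm 35.18053283883906 t 14.6333
time: 15.05
position: [0.4588, 0.1671, 0.1918]
ee_rot: [3.14, 0.702, 0.024]
ft_force: [-0.4, -0.7, -2.7]
opening: 0.409
stem_mid in mouth now [-0.0203  0.0002  0.0001] TCP goal [0.4349 0.1665 0.212 ]
rotvec tool [ 0.0008 -0.0011 -0.0011] shift in final tool axes [-0.0313 -0.0001  0.    ] in current [-0.0313 -0.      0.    ]
force in mouth axes [-1.4  0.7 -2.3] torque [-0.    2.46 -0.04] opening mm 34.90596184234445 t 15.05
rest pts in tool 15088 [[-0.0265, -0.018, -0.0289], [0.0228, 0.0001, -0.0275], [0.0611, 0.0182, -0.0223]]
```

```bash
python3 -m jog '[{"wx":0,"wy":0,"wz":0,"dx":0.0025,"dy":0,"dz":0,"fingers":0.02},{"wx":0,"wy":0,"wz":0,"dx":0.0025,"dy":0,"dz":0,"fingers":0.02},{"wx":0,"wy":0,"wz":0,"dx":0.0025,"dy":0,"dz":0,"fingers":0.02},{"wx":0,"wy":0,"wz":0,"dx":0.0025,"dy":0,"dz":0,"fingers":0.02},{"wx":0,"wy":0,"wz":0,"dx":0.0025,"dy":0,"dz":0,"fingers":0.02}]'
python3 st.py
python3 -m jog '[{"wx":0,"wy":0,"wz":0,"dx":0.001,"dy":0,"dz":0,"fingers":0.02},{"wx":0,"wy":0,"wz":0,"dx":0.001,"dy":0,"dz":0,"fingers":0.02},{"wx":0,"wy":0,"wz":0,"dx":0.001,"dy":0,"dz":0,"fingers":0.02},{"wx":0,"wy":0,"wz":0,"dx":0.001,"dy":0,"dz":0,"fingers":0.02},{"wx":0,"wy":0,"wz":0,"dx":0,"dy":0,"dz":0,"fingers":0.02}]'
python3 st.py
```

```text
time: 15.57
position: [0.468, 0.1673, 0.1842]
ee_rot: [3.14, 0.702, 0.024]
ft_force: [-1.7, -0.8, -1.5]
opening: 0.41
stem_mid in mouth now [-0.0322  0.0002  0.0003] TCP goal [0.4349 0.1665 0.212 ]
rotvec tool [ 0.0009 -0.0008 -0.0008] shift in final tool axes [-0.0432 -0.0001  0.0002] in current [-0.0432 -0.0001  0.0002]
force in mouth axes [ 0.3  0.8 -2.2] torque [-0.02  1.45 -0.01] opening mm 34.97150402974243 t 15.5667
time: 15.98
position: [0.4711, 0.1674, 0.1816]
ee_rot: [3.14, 0.702, 0.024]
ft_force: [-2.4, -0.1, -2.3]
opening: 0.41
stem_mid in mouth now [-0.0362  0.0002  0.0003] TCP goal [0.4349 0.1665 0.212 ]
rotvec tool [ 0.0008 -0.0011 -0.0009] shift in final tool axes [-0.0472 -0.0001  0.0002] in current [-0.0472 -0.0001  0.0002]
force in mouth axes [ 0.4  0.  -3.3] torque [-0.    1.9  -0.01] opening mm 34.97422155445589 t 15.9833
```

```bash
python3 -m jog '[{"wx":0,"wy":0,"wz":0,"dx":0.001,"dy":0,"dz":0,"fingers":0.02},{"wx":0,"wy":0,"wz":0,"dx":0.001,"dy":0,"dz":0,"fingers":0.02},{"wx":0,"wy":0,"wz":0,"dx":0.001,"dy":0,"dz":0,"fingers":0.02},{"wx":0,"wy":0,"wz":0,"dx":0,"dy":0,"dz":0,"fingers":0.02},{"wx":0,"wy":0,"wz":0,"dx":0,"dy":0,"dz":0,"fingers":0.02}]'
python3 st.py
python3 - <<'E'
from fit import *
ims=[]
for n in("scene","side"):
    p=bot.snapshot(n); q,_=cv2.projectPoints(MOUTH[None],cv2.Rodrigues(p["R"])[0],p["t"],p["K"],np.array(p["distortion"])); u,v=q.ravel().astype(int)
    ims.append(cv2.resize(p["color"][v-20:v+40,u-20:u+40],(400,400),interpolation=cv2.INTER_CUBIC))
cv2.imwrite("pics/j.png",np.hstack(ims)[...,::-1])
E
```

```text
time: 16.4
position: [0.4734, 0.1674, 0.1797]
ee_rot: [3.14, 0.702, 0.024]
ft_force: [-1.2, -0.3, -2.9]
opening: 0.408
stem_mid in mouth now [-0.0393  0.0002  0.0004] TCP goal [0.4349 0.1665 0.212 ]
rotvec tool [ 0.0007 -0.0013 -0.0009] shift in final tool axes [-0.0503 -0.0001  0.0003] in current [-0.0503 -0.      0.0002]
force in mouth axes [-1.   0.2 -3. ] torque [-0.    1.92  0.01] opening mm 34.80326212351894 t 16.4
```

View pics/j.png

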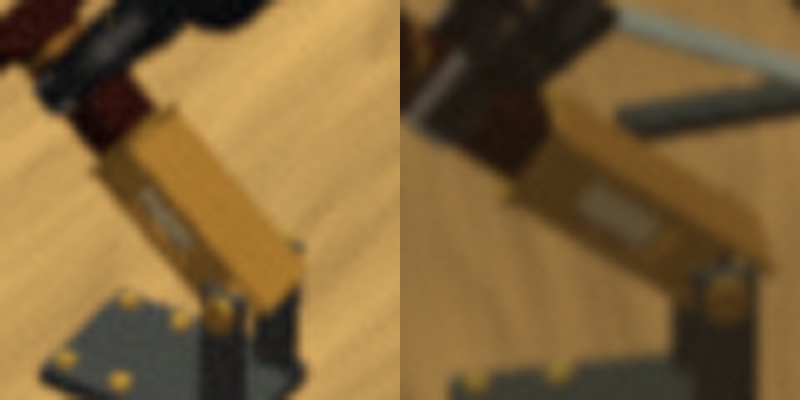

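The bone now shows in most of the window, with roughly a quarter of it still empty at the deep end. I'll continue gently.

```bash
python3 -m jog '[{"wx":0,"wy":0,"wz":0,"dx":0.001,"dy":0,"dz":0,"fingers":0.02},{"wx":0,"wy":0,"wz":0,"dx":0.001,"dy":0,"dz":0,"fingers":0.02},{"wx":0,"wy":0,"wz":0,"dx":0.001,"dy":0,"dz":0,"fingers":0.02},{"wx":0,"wy":0,"wz":0,"dx":0,"dy":0,"dz":0,"fingers":0.02},{"wx":0,"wy":0,"wz":0,"dx":0,"dy":0,"dz":0,"fingers":0.02}]'
python3 st.py | sed -n '1p;3p'
python3 -m jog '[{"wx":0,"wy":0,"wz":0,"dx":0.001,"dy":0,"dz":0,"fingers":0.02},{"wx":0,"wy":0,"wz":0,"dx":0.001,"dy":0,"dz":0,"fingers":0.02},{"wx":0,"wy":0,"wz":0,"dx":0.001,"dy":0,"dz":0,"fingers":0.02},{"wx":0,"wy":0,"wz":0,"dx":0,"dy":0,"dz":0,"fingers":0.02},{"wx":0,"wy":0,"wz":0,"dx":0,"dy":0,"dz":0,"fingers":0.02}]'
python3 st.py| sed -n '1p;3p'
```

```text
time: 16.92
position: [0.4759, 0.1676, 0.1775]
ee_rot: [3.14, 0.701, 0.024]
ft_force: [-0.1, -0.4, -3.1]
opening: 0.411
stem_mid in mouth now [-0.0426  0.      0.0004] TCP goal [0.4349 0.1665 0.212 ]
force in mouth axes [-2.   0.4 -2.4] torque [ 0.04  2.74 -0.02] opening mm 35.081980609285246 t 16.9167
time: 17.33
position: [0.4778, 0.1676, 0.1759]
ee_rot: [3.14, 0.702, 0.024]
ft_force: [-0.3, 0.3, -2.7]
opening: 0.412
stem_mid in mouth now [-0.045   0.0001  0.0002] TCP goal [0.4349 0.1665 0.212 ]
force in mouth axes [-1.5 -0.3 -2.2] torque [-0.02  2.47 -0.01] opening mm 35.197055409320825 t 17.3333
```

```bash
python3 -m jog '[{"wx":0,"wy":0,"wz":0,"dx":0.001,"dy":0,"dz":0,"fingers":0.02},{"wx":0,"wy":0,"wz":0,"dx":0.001,"dy":0,"dz":0,"fingers":0.02},{"wx":0,"wy":0,"wz":0,"dx":0,"dy":0,"dz":0,"fingers":0.02},{"wx":0,"wy":0,"wz":0,"dx":0,"dy":0,"dz":0,"fingers":0.02},{"wx":0,"wy":0,"wz":0,"dx":0,"dy":0,"dz":0,"fingers":0.02}]'
python3 st.py | sed -n '1p;3p'
python3 -m jog '[{"wx":0,"wy":0,"wz":0,"dx":0.001,"dy":0,"dz":0,"fingers":0.02},{"wx":0,"wy":0,"wz":0,"dx":0.001,"dy":0,"dz":0,"fingers":0.02},{"wx":0,"wy":0,"wz":0,"dx":0,"dy":0,"dz":0,"fingers":0.02},{"wx":0,"wy":0,"wz":0,"dx":0,"dy":0,"dz":0,"fingers":0.02},{"wx":0,"wy":0,"wz":0,"dx":0,"dy":0,"dz":0,"fingers":0.02}]'
python3 st.py| sed -n '1p;3p'
```

```text
time: 17.75
position: [0.4779, 0.1674, 0.1756]
ee_rot: [3.14, 0.705, 0.025]
ft_force: [-6.9, 0.4, 3.8]
opening: 0.407
stem_mid in mouth now [-0.0454  0.0002 -0.0001] TCP goal [0.4349 0.1665 0.212 ]
force in mouth axes [ 7.7 -0.6 -1.5] torque [-0.4  -0.6  -0.13] opening mm 34.78403547230243 t 17.75
time: 18.17
position: [0.4781, 0.167, 0.1755]
ee_rot: [3.139, 0.708, 0.025]
ft_force: [-11.6, 1.3, 9.8]
opening: 0.408
stem_mid in mouth now [-0.0456  0.0006 -0.0004] TCP goal [0.4349 0.1665 0.212 ]
force in mouth axes [15.2 -1.6 -0. ] torque [-0.37 -3.37 -0.23] opening mm 34.80445300458797 t 18.1667
```

It has stopped hard at -45.5 mm with axial force rising to 15 N. I'll ease off and look at the windows.

```bash
python3 -m jog '[{"wx":0,"wy":0,"wz":0,"dx":-0.002,"dy":0,"dz":0,"fingers":0.02},{"wx":0,"wy":0,"wz":0,"dx":-0.0015,"dy":0,"dz":0,"fingers":0.02},{"wx":0,"wy":0,"wz":0,"dx":0,"dy":0,"dz":0,"fingers":0.02},{"wx":0,"wy":0,"wz":0,"dx":0,"dy":0,"dz":0,"fingers":0.02},{"wx":0,"wy":0,"wz":0,"dx":0,"dy":0,"dz":0,"fingers":0.02}]'
python3 st.py | sed -n '1p;3p'
python3 - <<'E'
from fit import *
ims=[]
for n in("scene","side"):
    p=bot.snapshot(n); q,_=cv2.projectPoints(MOUTH[None],cv2.Rodrigues(p["R"])[0],p["t"],p["K"],np.array(p["distortion"])); u,v=q.ravel().astype(int)
    ims.append(cv2.resize(p["color"][v-10:v+40,u-15:u+35],(400,400),interpolation=cv2.INTER_CUBIC))
    X=(cloud(p)-MOUTH)@mouthR()   # depth: near (-y world = +y mouth) side wall
    s=X[(abs(X[:,2])<.006)&(X[:,1]>.015)&(X[:,1]<.04)&(X[:,0]<.005)&(X[:,0]>-.085)]
    for a in np.arange(-.085,0,.006):
        z=s[(s[:,0]>=a)&(s[:,0]<a+.006),1]
        if len(z): print(n,a.round(3),len(z),np.median(z).round(4))
cv2.imwrite("pics/k.png",np.hstack(ims)[...,::-1])
E
```

```text
time: 18.58
position: [0.4779, 0.1676, 0.1758]
ee_rot: [3.14, 0.703, 0.024]
ft_force: [-4.4, 0.9, 1.4]
opening: 0.411
stem_mid in mouth now [-0.0452  0.0001  0.0002] TCP goal [0.4349 0.1665 0.212 ]
force in mouth axes [ 4.2 -1.  -1.7] torque [-0.38  0.53 -0.05] opening mm 35.12490861573932 t 18.5833
scene -0.085 5 0.0281
scene -0.079 6 0.0225
scene -0.073 3 0.0208
scene -0.067 5 0.0233
scene -0.061 5 0.0232
scene -0.055 3 0.0243
scene -0.049 4 0.0246
scene -0.043 5 0.0242
scene -0.037 3 0.0257
scene -0.031 5 0.0251
scene -0.025 2 0.022
scene -0.019 3 0.0241
scene -0.013 5 0.0216
scene -0.007 5 0.0217
scene -0.001 3 0.0235
side -0.085 17 0.0253
side -0.079 7 0.022
side -0.073 8 0.0222
side -0.067 8 0.0226
side -0.061 8 0.0236
side -0.055 9 0.0235
side -0.049 9 0.0235
side -0.043 6 0.0238
side -0.037 12 0.0235
side -0.031 8 0.0247
side -0.025 11 0.0214
side -0.019 8 0.0218
side -0.013 10 0.0221
side -0.007 9 0.0202
side -0.001 7 0.0211
```

View pics/k.png

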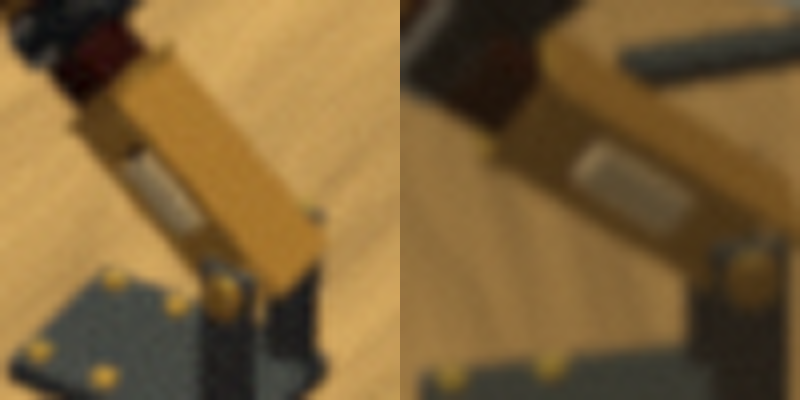

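The near button fills its window and stands about 2 mm proud of the wall. I'll release, back off along the tool axis and check both sides from above.

```bash
python3 -m jog '[{"wx":0,"wy":0,"wz":0,"dx":-0.0008,"dy":0,"dz":0,"fingers":0.02},{"wx":0,"wy":0,"wz":0,"dx":0,"dy":0,"dz":0,"fingers":0.05},{"wx":0,"wy":0,"wz":0,"dx":0,"dy":0,"dz":0,"fingers":0.085},{"wx":0,"wy":0,"wz":0,"dx":0,"dy":0,"dz":0,"fingers":0.085},{"wx":0,"wy":0,"wz":0,"dx":0,"dy":0,"dz":0,"fingers":0.085}]'
python3 -m jog '[{"wx":0,"wy":0,"wz":0,"dx":0,"dy":0,"dz":-0.02,"fingers":0.085},{"wx":0,"wy":0,"wz":0,"dx":0,"dy":0,"dz":-0.03,"fingers":0.085},{"wx":0,"wy":0,"wz":0,"dx":0,"dy":0,"dz":-0.03,"fingers":0.085},{"wx":0,"wy":0,"wz":0,"dx":0,"dy":0,"dz":-0.01,"fingers":0.085},{"wx":0,"wy":0,"wz":0,"dx":0,"dy":0,"dz":0,"fingers":0.085}]'
python3 - <<'E'
from fit import *
p=bot.snapshot("wrist"); save(p,"l")
for n in ("side","wrist"):
    p=bot.snapshot(n)
    r=bot.silhouettes(p,"rest")
    if r:
        X=(cloud(p,r[0]["pixels"])-MOUTH)@mouthR(); X=X[(X[:,0]>.01)&(X[:,0]<.11)&(abs(X[:,1])<.06)]
        if n=="wrist": T_=X[X[:,2]>.008]; print("head end x",np.percentile(X[:,0],99.5)); k=np.polyfit(T_[T_[:,0]<.06][:,0],T_[T_[:,0]<.06][:,2],1); print("top slope,z0",k)
E
```

```text
time: 19.1
position: [0.478, 0.1675, 0.1761]
ee_rot: [3.14, 0.701, 0.024]
ft_force: [0.2, 0.0, -0.1]
opening: 0.948
time: 19.52
position: [0.5379, 0.169, 0.2464]
ee_rot: [3.141, 0.698, 0.024]
ft_force: [-0.8, 0.1, -0.2]
opening: 0.999
head end x 0.09379655019320639
top slope,z0 [1.08203843e-06 1.17775328e-02]
```

View pics/l.png

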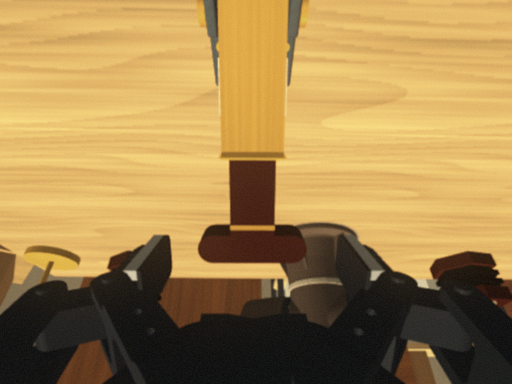

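The rest is straight (slope about 0) and its head end gives stem_mid x ≈ -46 mm. That was the last picture allowed, so I'll check the buttons on both sides numerically, by colour beside the tube walls.

```bash
python3 - <<'E'
from fit import *
p=bot.snapshot("wrist"); c=p["color"]
xs=np.array([[x,y,z] for y in(.025,-.025,.023,-.023) for z in(.008,) for x in(-.066,-.046,-.026)])
q,_=cv2.projectPoints(MOUTH+xs@mouthR().T,cv2.Rodrigues(p["R"])[0],p["t"],p["K"],np.array(p["distortion"])); print(np.c_[xs*1000,q[:,0]].round(0).tolist())
for r in range(60,150,8):
    print(r,"L",[tuple(map(int,v)) for v in c[r,214:223]],"R",[tuple(map(int,v)) for v in c[r,282:292]])
E
```

```text
[[-66.0, 25.0, 8.0, 289.0, 54.0], [-46.0, 25.0, 8.0, 288.0, 84.0], [-26.0, 25.0, 8.0, 287.0, 114.0], [-66.0, -25.0, 8.0, 217.0, 54.0], [-46.0, -25.0, 8.0, 217.0, 85.0], [-26.0, -25.0, 8.0, 218.0, 114.0], [-66.0, 23.0, 8.0, 286.0, 54.0], [-46.0, 23.0, 8.0, 285.0, 84.0], [-26.0, 23.0, 8.0, 284.0, 114.0], [-66.0, -23.0, 8.0, 219.0, 54.0], [-46.0, -23.0, 8.0, 220.0, 85.0], [-26.0, -23.0, 8.0, 221.0, 114.0]]
60 L [(98, 97, 83), (106, 103, 87), (162, 145, 112), (239, 214, 152), (235, 197, 114), (224, 168, 73), (221, 167, 71), (222, 167, 73), (222, 167, 72)] R [(223, 167, 71), (222, 165, 68), (225, 169, 72), (228, 175, 76), (230, 180, 85), (233, 195, 116), (203, 178, 127), (137, 126, 100), (102, 98, 84), (103, 92, 75)]
68 L [(118, 110, 87), (101, 100, 82), (146, 132, 106), (221, 192, 139), (233, 198, 121), (227, 175, 82), (218, 161, 65), (222, 168, 73), (224, 169, 73)] R [(223, 167, 71), (223, 169, 71), (224, 169, 70), (228, 176, 78), (230, 182, 89), (231, 195, 121), (184, 162, 117), (122, 114, 93), (100, 91, 72), (150, 120, 77)]
76 L [(182, 147, 93), (114, 108, 86), (130, 120, 97), (198, 1
[... 2486 characters left out ...]
, 206, 120), (240, 204, 120), (241, 206, 121)]
140 L [(238, 198, 118), (237, 199, 114), (237, 197, 116), (236, 198, 116), (237, 199, 117), (234, 193, 109), (229, 181, 92), (218, 164, 72), (215, 159, 65)] R [(221, 166, 73), (222, 168, 73), (228, 175, 84), (234, 194, 108), (235, 196, 115), (236, 197, 117), (235, 194, 112), (236, 198, 115), (235, 196, 115), (235, 195, 112)]
148 L [(231, 188, 110), (229, 186, 107), (229, 186, 109), (228, 185, 106), (229, 186, 107), (228, 181, 104), (223, 174, 89), (215, 160, 69), (214, 160, 67)] R [(218, 161, 66), (222, 165, 71), (228, 175, 84), (235, 194, 112), (238, 201, 120), (236, 197, 114), (238, 201, 115), (237, 198, 117), (237, 199, 115), (236, 198, 116)]
```

Both windows show a bone-coloured strip over rows 60–112. The edges are at columns 216.5 and 288.5, against 217 and 289 projected for fully out, so both buttons have popped. The robot is clear, so I'll hand in.

```bash
python3 - <<'E'
from h import *
o=bot.get_obs(); print(o["time"],o["ft_force"]); print(bot.sign_off())
E
```

```text
19.8167 [ 0.0462538   0.3981382  -0.37016366]
the job is handed in; nothing more can be done
None
```

The rest is locked in the brass tube and released, and I handed the job in at 19.8 s; no verdict came back.

**What I did:** I squeezed both spring buttons flush and started the stem to about 10 mm from `stem_mid` to the mouth, with the button fronts inside. I then regripped at the neck and slid it on in small steps until it stopped hard at about 45.5 mm depth. The largest axial force I read was about 15 N.

**Last checks:**
- **Depth and alignment:** `stem_mid` is about 46 mm inside the mouth and the rest lies parallel to the tube. These use my own fit of the tube, good to about 1–2 mm.
- **Buttons:** both show through their windows out to their full width, within about half a pixel of the expected edges. The side camera's depth also put the near button about 2 mm proud of the wall.
- **Robot:** it is clear, with about 0 N at the wrist.

**What went less smoothly:**
- My first batch of moves was refused because rows must carry all seven keys.
- The rest sagged about 0.06 rad when I let go to regrip, and I straightened it before pushing on.
- The axial force stayed below the stated 4–15 N for most of the slide. The shortening of the visible stem confirmed that it was sliding in.
- I didn't re-measure the bystanders at the end, but the arm's path kept clear of them.

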